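# Wake, zero and load the laboratory balance, then record the weight

### The job

Weigh the tall capped bottle. On the terminal press these keys one at a time, letting each come back up: first the long bar key (wake), then the triangular key (grams), then the large round key (zero) with the pan still empty; then take the tall bottle from the tray, set it gently upright on the middle of the balance's round pan and let go; last, press the square key (record) and leave the bottle standing there. Do not press the small round key, never two keys at once, and leave the jar, the beaker and the tube rack where they are.

Things in the scene. Friction and masses are not known exactly. Their poses are not given: they have to be found in the camera images.
- terminal: Grey keypad terminal, fixed, 160 (x) x 200 (y) mm, flat key deck 30 mm high; a dark display bar along its +x edge rises to 58 mm. Origin: centre of underside; x points from the keys' front row to the display, y left, z up. Front row (x = -45 mm): triangle (y = +62), square (0), large round (-62). Rear row (x = +12 mm): long bar (y = +45), small round (-62).
- key_bar_top (a point): Wake key: long bar, 20 (x) x 70 (y) mm. White plastic, standing 10 mm proud of the deck (top 40 mm above the table). The point is the centre of its top face and sinks with it; axes as the terminal's.
- key_tri_top (a point): Grams key: triangle pointing to +x, corners 20 mm from its centre, edges 35 mm. White plastic, standing 10 mm proud of the deck (top 40 mm above the table). The point is the centre of its top face and sinks with it; axes as the terminal's.
- key_round_top (a point): Zero key: large round, 30 mm across. White plastic, standing 10 mm proud of the deck (top 40 mm above the table). The point is the centre of its top face and sinks with it; axes as the terminal's.
- key_square_top (a point): Record key: square, 26 mm. White plastic, standing 10 mm proud of the deck (top 40 mm above the table). The point is the centre of its top face and sinks with it; axes as the terminal's.
- key_small_top (a point): Small round key, 16 mm across, not to be pressed. White plastic, standing 10 mm proud of the deck (top 40 mm above the table). The point is the centre of its top face and sinks with it; axes as the terminal's.
- key_bar (a joint): Long bar key travel in m: 0 up, 0.005 fully down; springs back up. About 1.2 N starts it and 4 N holds it fully down; it counts as pressed beyond 0.003 and as up below 0.0015.
- key_tri (a joint): Triangular key travel in m: 0 up, 0.005 fully down; springs back up. About 1.2 N starts it and 4 N holds it fully down; it counts as pressed beyond 0.003 and as up below 0.0015.
- key_round (a joint): Large round key travel in m: 0 up, 0.005 fully down; springs back up. About 1.2 N starts it and 4 N holds it fully down; it counts as pressed beyond 0.003 and as up below 0.0015.
- key_square (a joint): Square key travel in m: 0 up, 0.005 fully down; springs back up. About 1.2 N starts it and 4 N holds it fully down; it counts as pressed beyond 0.003 and as up below 0.0015.
- key_small (a joint): Small round key travel in m: 0 up, 0.005 fully down; springs back up. About 1.2 N starts it and 4 N holds it fully down; it counts as pressed beyond 0.003 and as up below 0.0015.
- balance: White balance platform, fixed to the table, 200 (x) x 180 (y) mm, housing top 56 mm high, carrying a flat round steel pan 130 mm across. Origin: centre of its underside, z up.
- pan (a point): Centre of the upper face of the balance's round steel pan, 70 mm above the table; pan radius 65 mm. The pan does not move.
- tray: White shallow tray, fixed, 190 (x) x 200 (y) mm, floor 4 mm and rim 12 mm above the table. Origin: centre of its underside. Carries bottle, jar and beaker in three places, in any order: two side by side near its -x edge (x = -45, y = +52 and -52 mm) and one in its +x half (x = +50, y = 0), each within 8 mm.
- bottle: The sample: the tallest vessel on the tray, brown glass with paper label and white cap, 46 mm diameter, 100 mm high, straight-sided up to 57 mm, then a narrower neck. 0.10 to 0.20 kg. Origin: centre of its underside, z up.
- jar: Bystander: squat capped brown jar, 58 mm diameter, 58 mm high. Origin: centre of its underside.
- beaker: Bystander: open clear glass beaker, 58 mm across the rim, 70 mm high. Origin: centre of its underside.
- rack: Bystander: low tube rack, 85 x 200 x 30 mm with tube caps to 36 mm, beyond the work. Origin: centre of its underside.
Not all that is in view belongs to the job. What is shaped like the bottle but red or yellow is not meant.

How it is judged (in metres and radians):
On the way, in this order (a step that is already met when the one before it is completed fails the run):
1. the long bar key is pressed (beyond 3 mm), all others up (value of joint key_bar above 0.003 m and value of joint each of key_tri, key_round, key_square, key_small below 0.0015 m), for 0.05 s.
2. the triangular key is pressed, all others up (value of joint key_tri above 0.003 m and value of joint each of key_bar, key_round, key_square, key_small below 0.0015 m), for 0.05 s.
3. the large round key is pressed, all others up, the pan empty (value of joint key_round above 0.003 m and value of joint each of key_bar, key_tri, key_square, key_small below 0.0015 m), for 0.05 s.
4. the bottle stands upright on the pan, within 40 mm of its centre, let go and at rest (horizontal distance between bottle and pan below 0.04 m and z of bottle in the frame of pan between -0.004 and 0.004 m and angle between bottle's own z axis and vertical below 0.1 rad and linear speed of bottle below 0.02 m/s and contact force between bottle and the fingers below 0.1 N), for 0.2 s.
5. the square key is pressed, all others up, with the bottle standing on the pan (value of joint key_square above 0.003 m and value of joint each of key_bar, key_tri, key_round, key_small below 0.0015 m and horizontal distance between bottle and pan below 0.04 m and z of bottle in the frame of pan between -0.004 and 0.004 m and angle between bottle's own z axis and vertical below 0.1 rad), for 0.05 s.
At the end, for the whole second after the job is handed in: The bottle stands upright (within 0.1 rad) and at rest on the pan, its centre within 40 mm of the pan's centre, released; all keys are up (below 1.5 mm); jar, beaker and rack stand upright (within 0.2 rad) within 30 mm of where they started (all of step 4 and value of joint each of key_bar, key_tri, key_round, key_square, key_small below 0.0015 m and distance of each of jar, beaker, rack from where it was at the start of the episode below 0.03 m and angle between each of jar, beaker, rack's own z axis and vertical below 0.2 rad); the robot touches nothing.
It fails at once if the small round key is pressed (beyond 2 mm), or two keys are down together (both beyond 2 mm) (value of joint key_small above 0.002 m or (value of joint each of key_bar, key_tri above 0.002 m or value of joint each of key_bar, key_round above 0.002 m or value of joint each of key_bar, key_square above 0.002 m or value of joint each of key_bar, key_small above 0.002 m or value of joint each of key_tri, key_round above 0.002 m or value of joint each of key_tri, key_square above 0.002 m or value of joint each of key_tri, key_small above 0.002 m or value of joint each of key_round, key_square above 0.002 m or value of joint each of key_round, key_small above 0.002 m or value of joint each of key_square, key_small above 0.002 m)).
It fails at once if the bar, triangular or large round key is pressed with the bottle at the pan (within 65 mm of its centre) (horizontal distance between bottle and pan below 0.065 m and value of joint any of key_bar, key_tri, key_round above 0.002 m).
It fails at once if the square key is pressed (beyond 2 mm) while the bottle is not on the pan (value of joint key_square above 0.002 m and horizontal distance between bottle and pan above 0.045 m).
It fails at once if the bottle is dropped or slammed on the pan (faster than 0.5 m/s within 50 mm above it), or the bottle is tipped over (beyond 0.8 rad) ((horizontal distance between bottle and pan below 0.065 m and z of bottle in the frame of pan below 0.05 m and linear speed of bottle above 0.5 m/s) or angle between bottle's own z axis and vertical above 0.8 rad).
It fails at once if the jar, the beaker or the rack is moved by more than 30 mm or knocked over (distance of any of jar, beaker, rack from where it was at the start of the episode above 0.03 m or angle between any of jar, beaker, rack's own z axis and vertical above 0.5 rad).
It also fails if it takes over 64 s, if anything falls off the work surface, if the arm or the gripper's body presses on something with over 40 N, if the wrist force passes 120 N, or if a joint passes its speed limit or range.

### The arm

A 7-joint arm with a two-finger parallel gripper is mounted at the origin on the work surface. World frame = base frame: x ahead of the robot, y to its left, z up, the work surface at z = 0. Lengths are in mm, angles in rad, forces in N, time in s.
With the tool pointing down it reaches from about 400 to 900 mm from the base axis. Payload 5.6 kg.
Tool frame: the origin (TCP) lies midway between the tips of the shut fingers; the grasp point (between the pads) lies 19 mm behind it; x points along the fingers, y is the direction in which the jaws open and shut, and the axes are right-handed (so a half turn about x gives the same grasp; the last joint's range is limited). The gripper opens to 92 mm and grips with 3 to 60 N. Pads are 20 mm wide; open, the fingers measure 128 mm over their backs; the gripper's body (75 mm by 189 mm) begins 69 mm behind the grasp point.
Start: joints at [1.125, 0.468, -0.012, 1.603, 0.006, 1.071, -0.056], TCP at [254.758, -598.003, 214.592] pointing down, gripper open.
Joint ranges: [-2.53, 2.53], [-0.31, 2.02], [-1.57, 1.55], [0.28, 2.44], [-1.29, 4.43], [0.15, 1.84], [-2.92, 2.92]. Speed limits (rad/s): [2.57, 2.57, 3.14, 3.14, 3.14, 3.14, 3.14].

### API

Orientations are given as a rotation vector (axis times angle).
In Python, from cell import robot, grip, kin, viewer gives the robot as it stands. Calls block until the motion is done:
- robot.movep(position, orientation): joint-space move of the TCP to a pose.
- robot.servo_line(position, feed=150, rotation=None): straight line of the TCP; rotation=None keeps the orientation; feed is the mean speed in mm/s.
- robot.goto_joints(angles): joint-space move.
- grip(opening, newtons=None): opening from 0.0 (shut) to 1.0 (fully open); newtons is the grip in N (None keeps the last); returns when the fingers have stopped.
- robot.hold(seconds).
- kin.ik(position, orientation): joint angles nearest the present ones, or None.
- robot.observe(): the state.
- viewer.read_camera(name): name is "side" or "top" or "wrist"; returns the picture (480x640x3 uint8, red, green, blue); there is no depth.
- viewer.camera_info(name): a dict with "camera_matrix" (3x3 intrinsics, pixels), "R" (3x3) and "t" (3): a world point X has camera coordinates R X + t. Camera axes: x right, y down, z forward; pixel columns grow to the right and rows downward; lengths in mm; the calibration is good to about 2 mm. A picture is of the moment at which its call begins: read the wrist's pose just before it. camera_info takes no time and is no camera call; for the wrist camera it gives the pose at the moment of the call.
A pose or a line that the arm cannot do raises robot.IKError and nothing moves.
- robot.job_done(): hands the job in, once; it reports no verdict.
Trained networks look in the newest picture that a camera, given by its name, has taken for a name from the list of things; names that differ only in an ending like _2 or _b are one class to them, and where a whole thing is asked for, a point or a joint stands for the part that bears it (a point fixed in the world has none). Each returns a list of dicts, best first, with "confidence" (0 to 1); they miss things now and then, are a little off and sometimes report something else, mostly with a low value. They report only what shows in the picture. A call takes as long as a camera call. They do not tell look-alikes from the thing itself.
- viewer.silhouettes(name, camera): "mask" (480x640 bool, what is visible of it).
- viewer.pinpoint(name, camera): "at" ([x, y, z] in mm, in the coordinates of the camera as it stood for that picture, good to about 4 mm: a listed point, or the origin of a listed thing).
The state is a dict: "t": time; "joints": joint angles; "joint_velocities": joint speeds; "joint_torque": joint torques, N m; "tcp_pos": TCP position; "tcp_rot": TCP orientation; "contact_force": force on the tool from outside, world axes, zero at the start; "wrist_torque": the same for the moment, N m; "grip_width": opening from 0.0 (shut) to 1.0 (fully open).
Only numpy, scipy, OpenCV 4.12 (cv2) and the standard library are available. Lean on these libraries where they do the work, as an engineer would, in place of code of your own. Each camera call takes 0.05 s, during which the arm holds its last target. There are 200 camera calls.

## Working session

There is one attempt and no reset: what is moved stays moved. The work goes in short steps, each a Python script; the robot and the scene stay as the last script left them, time stands still between calls to the robot, and variables do not carry over. Pictures are saved under pics/ and viewed, about 8 in all and at most 12, crops included, and the job is handed in when it is done.

```bash
mkdir -p pics
cat > h.py <<'E'
import numpy as np, cv2
from cell import robot, grip, kin, viewer
def world(cam,p):
    i=viewer.camera_info(cam); return np.array(i["R"]).T@(np.array(p)-np.array(i["t"]))
def pix(cam,X):
    i=viewer.camera_info(cam); c=np.array(i["camera_matrix"])@(np.array(i["R"])@np.array(X)+np.array(i["t"])); return c[:2]/c[2]
def ray(cam,uv,z):
    i=viewer.camera_info(cam); R=np.array(i["R"]);o=-R.T@np.array(i["t"]); d=R.T@np.linalg.inv(i["camera_matrix"])@np.array([*uv,1]); return o+d*(z-o[2])/d[2]
def save(cam,f): 
    im=viewer.read_camera(cam); cv2.imwrite("pics/"+f,cv2.cvtColor(im,cv2.COLOR_RGB2BGR)); return im
E
python3 - <<'E'
from h import *
for c in ("top","side"):
    save(c,c+"0.png")
    for n in ["terminal","key_bar_top","key_tri_top","key_round_top","key_square_top","key_small_top","pan","balance","tray","bottle","jar","beaker","rack"]:
        for d in viewer.pinpoint(n,c)[:3]:
            w=world(c,d["at"]); print(c,n,round(d["confidence"],2),w.round(0),pix(c,w).round(0))
o=robot.observe();print(o["t"],o["tcp_rot"],o["grip_width"])
E
```

```text
top terminal 0.97 [502.  -1.   2.] [325. 272.]
top key_bar_top 0.54 [518.  49.  40.] [301. 264.]
top key_bar_top 0.4 [460.   7.  40.] [322. 292.]
top key_tri_top 0.69 [461.  69.  41.] [292. 292.]
top key_square_top 0.71 [459.   7.  36.] [322. 293.]
top key_square_top 0.4 [506. -56.  37.] [352. 269.]
top key_small_top 0.44 [509. -57.  39.] [352. 267.]
top pan 0.69 [520. 291.  67.] [180. 265.]
top pan 0.32 [ 467. -221.    1.] [430. 286.]
top balance 0.61 [521. 291.  -5.] [189. 266.]
top tray 0.95 [ 496. -284.   -4.] [459. 272.]
top bottle 0.98 [ 309. -277.   -3.] [460. 361.]
top bottle 0.93 [ 318. -138.    2.] [393. 359.]
top bottle 0.86 [ 466. -224.    2.] [431. 287.]
top jar 0.69 [ 542. -295.    7.] [464. 250.]
top beaker 0.77 [ 450. -322.   -0.] [478. 293.]
top rack 0.58 [759. 120.   4.] [267. 154.]
side terminal 0.93 [503.   6.  -1.] [301. 262.]
side key_bar_top 0.73 [521.  46.  40.] [307. 235.]
side key_tri_top 0.64 [507. -55.  38.] [303. 266.]
side key_tri_top 0.48 [461.  63.  40.] [280. 232.]
side key_round_top 0.6 [455. -56.  35.] [278. 269.]
side key_square_top 0.68 [459.  13.  41.] [280. 246.]
side key_small_top 0.47 [511. -54.  40.] [305. 265.]
side pan 0.8 [522. 291.  69.] [303. 167.]
side pan 0.53 [507. -55.  39.] [303. 266.]
side balance 0.64 [519. 290.  -2.] [303. 190.]
side tray 0.84 [ 503. -282.   -3.] [307. 366.]
side bottle 0.93 [ 323. -139.   -3.] [214. 315.]
side bottle 0.91 [ 467. -226.    3.] [286. 342.]
side bottle 0.57 [ 311. -280.    1.] [200. 371.]
side jar 0.91 [ 548. -294.    4.] [332. 368.]
side beaker 0.55 [ 448. -325.   -2.] [277. 388.]
side rack 0.85 [756. 119.  -1.] [405. 225.]
side rack 0.37 [456. -53.  36.] [278. 268.]
1.4 [ 2.00001306  0.40820696 -2.00004631] 1.000252932521926
```

Run:
```python
import cv2
for c,(a,b,x,y) in {"top":(130,390,150,520),"side":(130,420,170,450)}.items():
    cv2.imwrite(f"pics/{c}0c.png",cv2.resize(cv2.imread(f"pics/{c}0.png")[a:b,x:y],None,fx=2,fy=2,interpolation=2))
```

```text
(no output)
```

View pics/top0c.png

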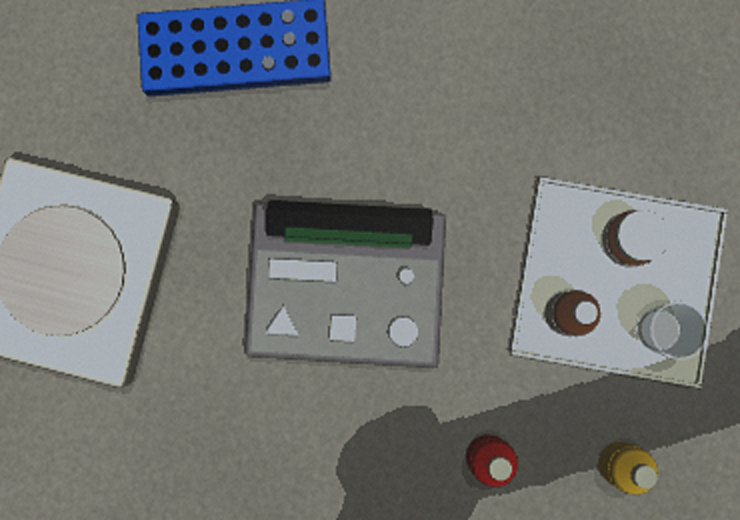

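View pics/side0c.png

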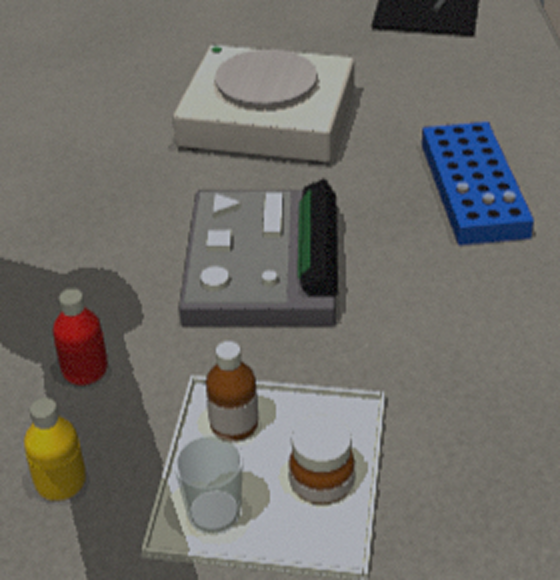

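The top view (full-image pixels) shows three bottle shapes: brown at (437,286) on the tray, red at (396,361), and yellow at (465,365). Red and yellow stand off the tray, so I choose the brown one. The jar is at (470,248) and the beaker at (487,294). The keys are the bar (301,265), triangle (291,291), square (321,294), large round (351,296) and small round (352,267). Next I fit the terminal pose.

```bash
cat >> h.py <<'E'
from scipy.spatial.transform import Rotation as Ro
def down(a):  # tool x down, jaws along world angle a (mod pi, the easier)
    c,s=np.cos(a),np.sin(a); 
    return Ro.from_matrix(np.array([[0,c,s],[0,s,-c],[-1,0,0]])).as_rotvec()
LOC=dict(tri=(-45,62),square=(-45,0),round=(-45,-62),bar=(12,45),small=(12,-62))
E
python3 - <<'E'
from h import *
import json
im=cv2.imread("pics/top0.png"); g=im.min(axis=2)
seed=dict(tri=(291,292),square=(321,294),round=(351,296),bar=(301,265),small=(352,267))
P=[];L=[]
thr=(g>185).astype(np.uint8); n,lab,st,cen=cv2.connectedComponentsWithStats(thr)
for k,(u,v) in seed.items():
    l=lab[v,u]; w=ray("top",cen[l],40); print(k,l,st[l][4],cen[l].round(1),w.round(1)); P.append(w[:2]);L.append(LOC[k])
P=np.array(P);L=np.array(L)
pc,lc=P.mean(0),L.mean(0);p=P-pc;q=L-lc
a=np.arctan2((q[:,0]*p[:,1]-q[:,1]*p[:,0]).sum(),(q*p).sum())
R=np.array([[np.cos(a),-np.sin(a)],[np.sin(a),np.cos(a)]]);t=pc-R@lc
print("terminal",t,a,"res",(P-(L@R.T+t)).round(1).tolist())
json.dump(dict(t=t.tolist(),a=a),open("term.json","w"))
print(Ro.from_rotvec(robot.observe()["tcp_rot"]).as_matrix().round(2))
# bottle: silhouette refine
l=None
for nm,X,aa in [("bar",[518,45,60],a+np.pi/2),("b",[466,-225,120],0.35),("pan",[520,291,140],0.35)]:
    for d in (0,np.pi):
        j=kin.ik(X,down(aa+d)); print(nm,d, None if j is None else np.round(j,2))
E
```

```text
tri 0 307200 [319.5 239.5] [567.7   9.5  40. ]
square 0 307200 [319.5 239.5] [567.7   9.5  40. ]
round 0 307200 [319.5 239.5] [567.7   9.5  40. ]
bar 0 307200 [319.5 239.5] [567.7   9.5  40. ]
small 0 307200 [319.5 239.5] [567.7   9.5  40. ]
terminal [589.86449132  12.92583423] 0.0 res [[22.8, -65.4], [22.8, -3.4], [22.8, 58.6], [-34.2, -48.4], [-34.2, 58.6]]
[[-0.    0.39 -0.92]
 [-0.   -0.92 -0.39]
 [-1.    0.    0.  ]]
bar 0 [ 0.39  0.59 -0.69  1.99  0.55  0.75  0.95]
bar 3.141592653589793 [ 0.12  0.5  -0.33  2.01  0.26  0.67 -1.95]
b 0 [ 0.78  0.43 -0.49  1.98  0.27  0.8   0.49]
b 3.141592653589793 [ 0.28  0.37  0.13  2.01 -0.07  0.76 -2.35]
pan 0 [ 0.22  0.81 -1.16  1.75  0.81  1.15 -0.85]
pan 3.141592653589793 [ 0.28  0.94 -1.33  1.75  0.96  1.27  2.19]
```

Run:
```python
from h import *
import json
im=cv2.imread("pics/top0.png"); g=im.min(axis=2)
seed=dict(tri=(291,292),square=(321,294),round=(351,296),bar=(301,265),small=(352,267))
print({k:int(g[v,u]) for k,(u,v) in seed.items()}, g[280,321])
T=(int(min(g[v,u] for u,v in seed.values()))+int(g[280,321]))/2
n,lab,st,cen=cv2.connectedComponentsWithStats((g>T).astype(np.uint8))
P=[];L=[]
for k,(u,v) in seed.items():
    l=lab[v,u]; w=ray("top",cen[l],40); print(k,l,st[l][4],cen[l].round(1),w.round(1)); P.append(w[:2]);L.append(LOC[k])
P=np.array(P);L=np.array(L)
pc,lc=P.mean(0),L.mean(0);p=P-pc;q=L-lc
a=np.arctan2((q[:,0]*p[:,1]-q[:,1]*p[:,0]).sum(),(q*p).sum())
R=np.array([[np.cos(a),-np.sin(a)],[np.sin(a),np.cos(a)]]);t=pc-R@lc
print("terminal",t,a,"res",(P-(L@R.T+t)).round(1).tolist())
json.dump(dict(t=t.tolist(),a=a),open("term.json","w"))
```

```text
{'tri': 168, 'square': 167, 'round': 167, 'bar': 171, 'small': 167} 126
tri 10 111 [290.7 292.1] [460.9  70.7  40. ]
square 14 151 [321.3 293.7] [456.3   8.3  40. ]
round 15 154 [351.4 295.4] [451.5 -53.1  40. ]
bar 5 301 [301.1 264.6] [516.7  48.4  40. ]
small 6 38 [352.9 267.6] [508.2 -57.7  40. ]
terminal [501.10264035   4.94585744] -0.07936274039201964 res [[-0.3, 0.4], [0.0, -0.2], [0.1, 0.2], [0.1, -0.5], [0.0, 0.1]]
```

```bash
cat >> h.py <<'E'
import json
def keypos(k):
    d=json.load(open("term.json"));a=d["a"];R=np.array([[np.cos(a),-np.sin(a)],[np.sin(a),np.cos(a)]])
    return R@np.array(LOC[k])+d["t"], a
def press(k,zmin=35.5):
    p,a=keypos(k)
    robot.movep([*p,75],down(a+np.pi/2))
    robot.servo_line([*p,44],feed=80)
    robot.servo_line([*p,zmin],feed=25); robot.hold(0.25)
    o=robot.observe(); print(k,"t",round(o["t"],1),"tcp",np.round(o["tcp_pos"],1),p.round(1),"F",np.round(o["contact_force"],1))
    robot.servo_line([*p,75],feed=80)
    print("up F",np.round(robot.observe()["contact_force"],1))
E
python3 - <<'E'
from h import *
grip(0.0)
p,a=keypos("bar")
robot.movep([*p,150],down(a+np.pi/2))
press("bar"); save("side","side1.png"); save("wrist","w1.png")
print(robot.observe()["t"],robot.observe()["grip_width"])
E
```

```text
bar t 6.9 tcp [517.3  49.   35.8] [516.6  48.9] F [2.  1.  3.9]
up F [-0.5 -0.5  0.5]
7.6583 0.004341232022709907
```

View pics/w1.png

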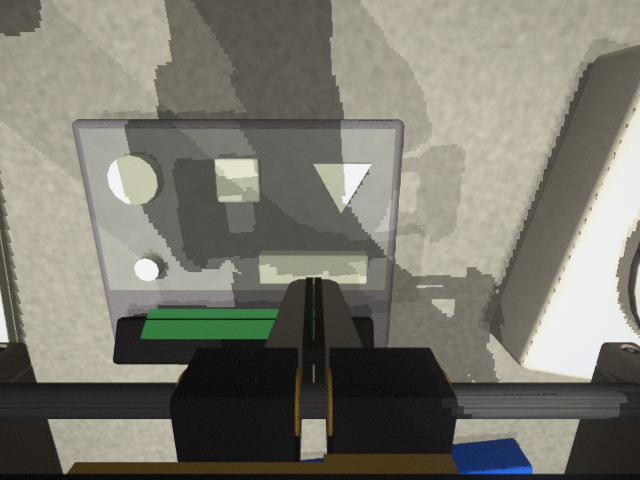

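The wrist view shows the closed tips at (313,282), directly over the bar key. The 4 N reading fits a full press. Next are the triangle and the large round key, then a close look at the bottle.

Run:
```python
from h import *
press("tri"); press("round")
p,_=keypos("round")
robot.servo_line([*p,170],feed=250)
robot.movep([450,-225,190],down(0.35)); grip(0.8)
save("wrist","w2.png")
for n in("bottle","jar","beaker"):
    for d in viewer.pinpoint(n,"wrist")[:2]:
        w=world("wrist",d["at"]); print(n,round(d["confidence"],2),w.round(1),pix("wrist",w).round())
# cap/body cross-check: expected cap centre pixel
print(pix("wrist",[466,-225,104]),pix("wrist",[466,-225,4]))
o=robot.observe();print(o["t"],np.round(o["tcp_pos"],1))
```

```text
tri t 9.3 tcp [461.8  70.5  35.8] [461.2  70.3] F [2.9 0.8 3.6]
up F [-0.2  0.6  0.7]
round t 11.8 tcp [452.  -53.2  35.8] [451.3 -53.3] F [2.5 0.  3.9]
up F [ 0.6 -0.3  0.1]
bottle 0.98 [ 319.9 -140.3   -2.3] [217.  88.]
bottle 0.77 [ 309.2 -277.3    3.4] [171. 215.]
jar 0.9 [ 544.9 -296.3    1.3] [369. 298.]
beaker 0.74 [ 447.9 -327.8   -1. ] [281. 294.]
beaker 0.24 [ 472.8 -223.1    4.7] [334. 220.]
[331.93966228 250.52775463] [327.13501693 219.33552861]
15.0083 [ 450. -225.  190.]
```

View pics/w2.png

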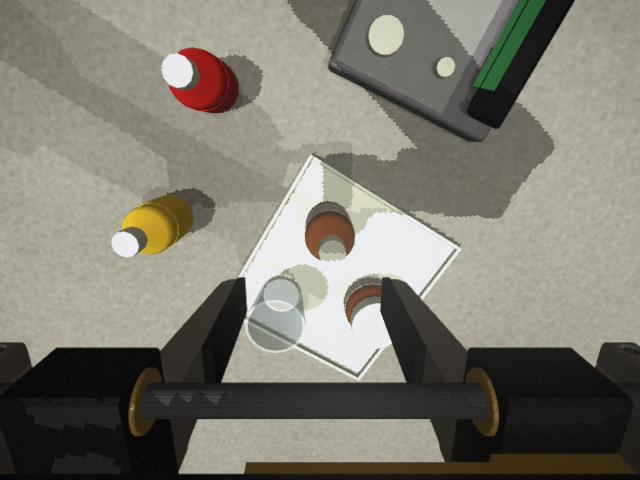

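The close look shows the brown bottle on the tray, with its cap at (333,249). I predicted (332,250), so the position and the choice hold. Red is at (200,80) and yellow at (155,225), both off the tray. I grasp now.

Run:
```python
from h import *
robot.movep([466,-225,160],down(0.35))
robot.servo_line([466,-225,27],feed=120)
print("F",np.round(robot.observe()["contact_force"],1))
grip(0.0,20); print("w",robot.observe()["grip_width"]*92)
robot.servo_line([466,-225,170],feed=120); robot.hold(0.2)
o=robot.observe();print(o["t"],"w",o["grip_width"]*92,"F",np.round(o["contact_force"],1))
save("wrist","w3.png")
```

```text
F [ 0.8 -0.4  0.2]
w 45.03860067678009
18.6083 w 44.97899434904947 F [-0.1  0.6 -1. ]
```

View pics/w3.png

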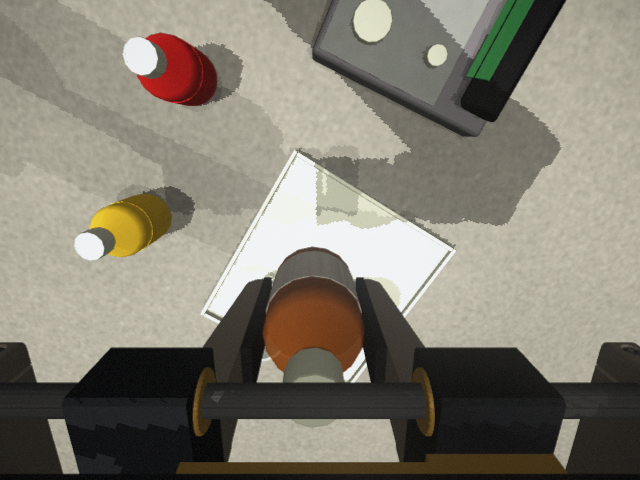

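The bottle is held upright between the fingers, with its body centred at (313,320). I carry it to the pan.

Run:
```python
from h import *
robot.servo_line([466,-225,230],feed=200)
robot.movep([521,291,200],down(0.35))
robot.servo_line([521,291,105],feed=100); robot.hold(0.2)
f0=robot.observe()["contact_force"][2]
for z in np.arange(97,90.5,-1):
    robot.servo_line([521,291,z],feed=20); robot.hold(0.1)
    f=robot.observe()["contact_force"][2]; print(z,round(f-f0,1))
    if f-f0>2.0: break
grip(0.75); robot.hold(0.1)
robot.servo_line([521,291,220],feed=120)
robot.hold(0.2)
o=robot.observe();print(o["t"],np.round(o["contact_force"],1))
robot.movep([521,150,220],down(0.35))
for c in("side","top"):
    save(c,c+"4.png")
    for n in("bottle","pan"):
        for d in viewer.pinpoint(n,c)[:3]: print(c,n,round(d["confidence"],2),world(c,d["at"]).round())
im=cv2.imread("pics/side4.png")[110:250,220:390]; cv2.imwrite("pics/side4c.png",cv2.resize(im,None,fx=3,fy=3))
```

```text
97.0 0.9
96.0 -0.1
95.0 -0.2
94.0 -0.7
93.0 3.3
26.375 [-0.2  0.1  0.4]
side bottle 0.93 [521. 288.  73.]
side bottle 0.76 [ 328. -142.   -5.]
side bottle 0.71 [ 312. -280.   -1.]
side pan 0.74 [523. 289.  73.]
top bottle 0.63 [ 308. -277.    2.]
top bottle 0.6 [ 318. -139.    1.]
```

View pics/side4c.png

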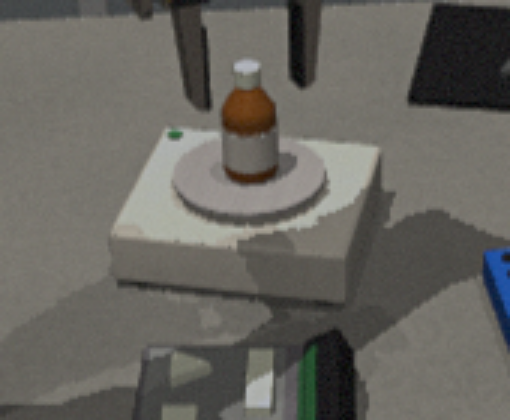

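The bottle stands upright at the pan's centre, around (248,165) in this crop, and the fingers are clear. Next is the record key.

Run:
```python
from h import *
grip(0.0)
p,a=keypos("square")
robot.movep([*p,150],down(a+np.pi/2))
press("square")
robot.servo_line([*p,220],feed=200)
robot.movep([400,-60,250],down(a+np.pi/2)); robot.hold(0.3)
for c in("side","top"):
    save(c,c+"5.png")
    for n in("bottle","jar","beaker","rack"):
        for d in viewer.pinpoint(n,c)[:3]: print(c,n,round(d["confidence"],2),world(c,d["at"]).round())
o=robot.observe();print(o["t"],np.round(o["tcp_pos"]),np.round(o["contact_force"],1))
im=cv2.imread("pics/side5.png")[110:420,170:450]; cv2.imwrite("pics/side5c.png",cv2.resize(im,None,fx=1.9,fy=1.9))
```

```text
square t 31.1 tcp [456.9   8.6  35.8] [456.2   8.5] F [3.  0.7 3.9]
up F [ 0.6 -0.2  0.8]
side bottle 0.78 [ 314. -278.    2.]
side bottle 0.68 [ 324. -139.   -1.]
side bottle 0.58 [524. 291.  71.]
side jar 0.97 [ 548. -296.    5.]
side jar 0.68 [453. -57.  38.]
side jar 0.45 [506.  -1.  -2.]
side beaker 0.94 [ 444. -326.    2.]
side beaker 0.32 [756. 117.   1.]
side rack 0.61 [758. 119.  -2.]
top bottle 0.95 [ 310. -277.   -1.]
top bottle 0.86 [523. 293.  68.]
top jar 0.87 [ 543. -295.    4.]
top beaker 0.55 [ 445. -324.   -1.]
34.0667 [400. -60. 250.] [0.3 0.4 0.2]
```

View pics/side5c.png

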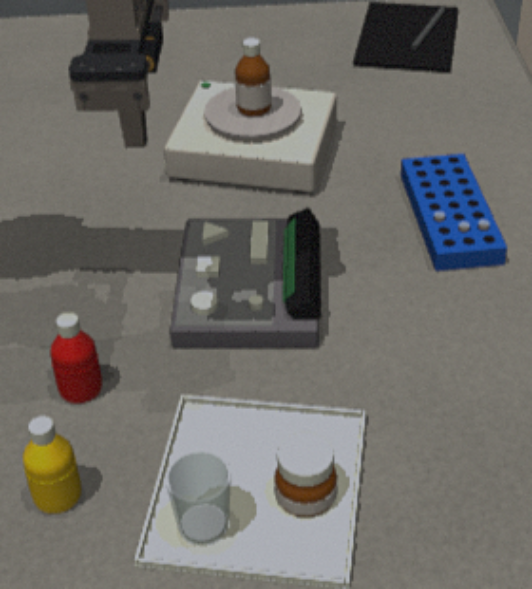

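The bottle is upright on the pan at (253,80), the jar, beaker and rack look unmoved, and the arm is clear. I hand in the job.

```bash
python3 -c "
from h import *
robot.job_done(); print(robot.observe()['t'])"
```

```text
the job is handed in; nothing more can be done
the job is handed in; nothing more can be done
```

The job is done and handed in at about 34 s of the 64 s allowed; the system gives no verdict. I pressed bar, triangle and large round with the pan empty, placed the brown bottle on the pan and released it, then pressed square.

- **Key presses:** each press read 3.6–3.9 N with the tip about 4.2 mm below the key's rest height. Key travel cannot be read directly, so I inferred the presses from force and depth. The force fell back to near zero after each one.
- **Bottle:** it was set down softly, with about 3 N at contact. In the last pictures it stands upright about 3 mm from the pan centre.
- **Bystanders:** the jar and beaker are within about 6 mm of their first measurements, which is about the detector's error. The rack was rechecked only in the side camera and agrees to 2 mm.
- **Checks that failed or disagreed:** the wrist detector missed the brown bottle and reported only the red and yellow ones, plus a weak "beaker" at its place. I confirmed the bottle by its cap pixel instead. The top camera also missed the bottle on the pan right after placing, probably because the arm was in the way, but saw it at the end.

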